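# Reset the tripped breaker in the bench supply box

### The job

One of the three breakers in the bench supply box has tripped: its toggle stands half-way while the other two lean over to on, away from the robot. Reset it by feel, without forcing the toggle: press it towards the robot, fully off, right up against its stop so that the latch takes, then throw it fully on like its neighbours, and shut the clear hinged cover. Leave the other breakers on and the things around the box where they are.

Things in the scene. Friction and masses are not known exactly. Their poses are not given: they have to be found in the camera images.
- supply_box: grey plastic bench supply box, fixed to the bench, 240 mm (x) by 310 mm (y), 120 mm high to its level top plate; origin at the centre of its underside on the bench; x points away from the robot across the box, y along the row of breakers, z up.
- plate (a point): point on the top plate in the middle of the row of three breakers; axes as the box. The breakers stand along y at -78, 0 and +78 mm from here, in any order. Each has a white raised front, 56 mm (x) by 74 mm (y), its face 12 mm above the plate, with the toggle in the middle, and lower white flanges, 112 mm (x) overall, 4 mm high.
- breaker_tripped: the tripped breaker; origin on the plate below its toggle, axes as the box. Its toggle goes towards OFF lightly, then against a steady 5 to 8 N (40 mm from the pivot) until the force rises sharply at the stop, and stays off when let go. Thrown back it resists with 5 to 10 N, less and less, passes dead centre at +0.18 rad and its own spring carries it to ON. More than 20 N on the toggle breaks it.
- toggle_tripped (a joint): its toggle. Angle in rad about a level axis along the row, 18 mm below the plate: 0 = upright (start), positive = leaning away from the robot (+x, ON), negative = towards it (-x, OFF). Until reset a latch bars it at +0.05 however hard it is pushed. Its rigid OFF stop lies anywhere from -0.22 to -0.56 (feel for it); the latch takes only in the last 1 to 2 mm before it. ON is a rigid stop at +0.36.
- toggle_tripped_end (a point): middle of the free end of the tripped breaker's black toggle. Its grip (the last 24 mm) is 22 mm wide (y) and 12 mm thick; below, it is 16 by 11 mm. Pivot to end 56 mm: upright, the end stands 38 mm above the plate, 26 mm above the breaker's face. Axes: z along the toggle to its end, y along the row.
- toggle_a (a joint): toggle of healthy breaker a, same shape. Angle in rad about a level axis along the row, 18 mm below the plate: 0 = upright, positive = leaning away from the robot (+x, ON), negative = towards the robot (-x, OFF). On, at +0.36, against its stop; about 3 N could move it.
- toggle_b (a joint): toggle of healthy breaker b, same shape. Angle in rad about a level axis along the row, 18 mm below the plate: 0 = upright, positive = leaning away from the robot (+x, ON), negative = towards the robot (-x, OFF). On, at +0.36, against its stop; about 3 N could move it.
- toggle_a_end (a point): middle of the free end of healthy breaker a's toggle (same shape as the tripped one's); axes as for that.
- toggle_b_end (a point): middle of the free end of healthy breaker b's toggle (same shape as the tripped one's); axes as for that.
- cover_hinge (a point): middle of the cover's hinge line, which runs along the box's y on the plate, 78 mm beyond the row of toggles (+x) and 6 mm above the plate; axes as the box.
- cover (a joint): clear plastic cover, a shallow dome 264 mm wide (y), 130 mm from hinge to front edge, 48 mm deep, 120 g, with grey rim and pull tab (50 by 12 mm, middle of the front edge). Angle in rad: 0 = shut over the breakers, 1.78 = open beyond the row (start), leaning back against its stop. Let go above about 1.1 it falls back open, below that it falls shut in about a second.
- cover_edge (a point): middle of the cover's outer top edge at its front: with the cover shut, 130 mm from the hinge towards the robot and 48 mm above the plate; with the cover open it is the upper edge of the face turned away from the robot. Axes: -x from the hinge to the front edge, z out of the outer face (away from the robot when open).
- jar_center (a point): bystander: glass jar with steel lid, 72 mm across, 105 mm high, beside the box; centre, half-way up.
- tin_center (a point): bystander: tin can, 66 mm across, 75 mm high, beside the box; centre, half-way up.
- screwdriver_mid (a point): bystander: screwdriver 190 mm long lying on the bench beside the box; point near its middle, 12 mm above the bench.

How it is judged:
By the outcome, as a careful person would: the job done as asked, in the order asked, and still so for the second after the job is handed in, with the robot touching nothing.
It also fails if it takes over 56 s, if anything falls off the work surface, if the arm or the gripper's body presses on something with over 40 N, if the wrist force passes 120 N, or if a joint passes its speed limit or range.

### The arm

A 7-joint arm with a two-finger parallel gripper is mounted at the origin on the work surface. World frame = base frame: x ahead of the robot, y to its left, z up, the work surface at z = 0. Lengths are in mm, angles in rad, forces in N, time in s.
With the tool pointing down it reaches from about 425 to 825 mm from the base axis. Payload 3.6 kg.
Tool frame: the origin (TCP) lies at the very end of the fingers, on their centre line; the grasp point (between the pads) lies 19 mm behind it; z points along the fingers, y is the line along which they close (so a half turn about z gives the same grasp; the last joint's range is limited). The gripper opens to 93 mm and grips with 3 to 60 N. Pads are 15 mm wide; open, the fingers measure 128 mm over their backs; the gripper's body (75 mm by 188 mm) begins 65 mm behind the grasp point.
Start: joints at [-1.317, 0.615, -0.013, 1.423, 0.008, 1.103, -0.04], TCP at [180.097, 624.521, 218.64] pointing down, gripper open.
Joint ranges: [-3.12, 3.12], [-0.3, 2.06], [-1.34, 1.32], [0.26, 2.42], [-1.36, 4.5], [0.01, 1.98], [-2.84, 2.84]. Speed limits (rad/s): [2.79, 2.79, 3.14, 3.14, 3.14, 3.14, 3.14].

### API

Orientations are given as a 3x3 rotation matrix whose columns are the frame's x, y, z axes.
In Python, from station import manip, vision, workorder gives the robot as it stands.
- The arm moves only by the tool servo_tool, never from a script. Its argument "deltas" is a list of rows, each a list of 6 numbers: the shift along the tool's x, y, z in m, then the turn, a rotation vector about the tool's x, y, z in rad. A call has 1 to 10 rows; each row shifts and turns the commanded pose from where the row before left it, along the tool's axes as they then stand; what a row does not reach is not made up. A row lasts 1/8 s, in which the tool goes at most 62.5 mm and 10.7 degrees, less where a joint would pass 70% of its speed; a pose out of reach is approached as far as the arm can. A call is refused whole if a number of a shift passes 0.0625 or a number of a turn 0.188, either way. A call with a gripper value outside its range is refused whole. "claw" is the opening, from 0 (shut) to 1 (fully open), set as the call begins (left out, the last holds). The fingers move at their own pace and stop on an object; "squeeze" is the grip in N (left out, the last holds). Time passes only in rows, so rows that do not move let the fingers close. It gives the time, the measured TCP pose, the force, the opening and the grip force at its end, in the units of the state.
- manip.sense(): the state, without advancing time (a new reading comes with each control period).
- vision.read_camera(name): name is "scene" or "top" or "wrist"; returns a dict with "image" (480x640x3 uint8, red, green, blue), "mtx" (3x3 intrinsics, pixels), "origin" and "attitude" of the camera in the world. Camera axes: x right, y up, looking along -z (the intrinsics and any distortion apply to the point x, -y, -z); pixel columns grow to the right and rows downward; lengths in mm; the calibration is good to about 2 mm. A picture is of the moment at which its call begins. There is no depth.
- workorder.close_job(): hands the job in; it is judged then, once.
The state is a dict: "t": time; "joint_positions": joint angles; "joint_velocities": joint speeds; "joint_torque": joint torques, N m; "ee_pos": TCP position; "tcp_rot": TCP orientation; "contact_force": force on the tool from outside, world axes, zero at the start; "ft_torque": the same for the moment, N m; "finger_gap": finger opening in mm; "grasp_force": force on a finger pad.
Only numpy, scipy, OpenCV 4.12 (cv2) and the standard library are available. Lean on these libraries where they do the work, as an engineer would, in place of code of your own. Each camera call takes 0.05 s, during which the arm holds its last target. There are 200 camera calls.

## Working session

There is one attempt and no reset: what is moved stays moved. The work goes in short steps, Python scripts to look and compute and a tool call to move; the robot and the scene stay as the last step left them, time stands still between calls to the robot, and variables do not carry over. Pictures are saved under pics/ and viewed, at most 10 in all, crops included, and the job is handed in when it is done.

Besides the shell and the picture viewer there is one more tool, called after "Emit:" in YAML: its name, and indented under it one key for each argument. servo_tool: Moves the arm, as the interface text tells. Its arguments: {"type":"object","properties":{"deltas":{"type":"array"},"claw":{"type":"number"},"squeeze":{"type":"number"}},"required":["deltas"]}

```bash
ls; mkdir -p pics
python3 - <<'E'
from station import manip, vision
import cv2,pickle,numpy as np
np.set_printoptions(precision=4,suppress=True)
d={}
for n in("scene","top","wrist"):
    c=vision.read_camera(n); d[n]=c
    cv2.imwrite(f"pics/{n}0.png",c["image"][:,:,::-1]); print(n,c["mtx"],c["origin"],c["attitude"],[k for k in c])
pickle.dump(d,open("cams0.pkl","wb"))
s=manip.sense();print(s["t"],s["ee_pos"],s["tcp_rot"],s["finger_gap"],s["contact_force"])
E
```

```text
pics
scene [[526.3434   0.     320.4619]
 [  0.     526.3434 239.4911]
 [  0.       0.       1.    ]] [735.6308 917.5328 806.6846] [[-0.9675 -0.1502  0.2032]
 [ 0.2527 -0.5668  0.7841]
 [-0.0026  0.81    0.5864]] ['image', 'mtx', 'origin', 'attitude']
top [[517.3756   0.     317.4468]
 [  0.     517.3756 237.0747]
 [  0.       0.       1.    ]] [ 357.2165   18.5931 1036.2926] [[-0.02    0.9896 -0.1427]
 [-0.9996 -0.0168  0.0238]
 [ 0.0212  0.1431  0.9895]] ['image', 'mtx', 'origin', 'attitude']
wrist [[425.1787   0.     324.3652]
 [  0.     425.1787 236.5138]
 [  0.       0.       1.    ]] [104.5094 645.796  383.9822] [[ 0.278  -0.9216 -0.2707]
 [ 0.9606  0.2661  0.0806]
 [-0.0023 -0.2824  0.9593]] ['image', 'mtx', 'origin', 'attitude']
0.15 [179.9137 623.981  217.7701] [[-0.9609  0.277  -0.0005]
 [ 0.277   0.9609 -0.0019]
 [ 0.     -0.0019 -1.    ]] 93.18670372627514 [-0.9926 -0.0866  0.2991]
```

View pics/scene0.png

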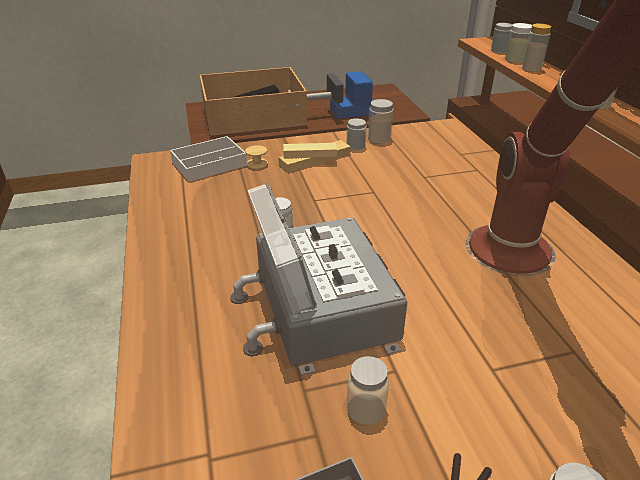

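View pics/top0.png

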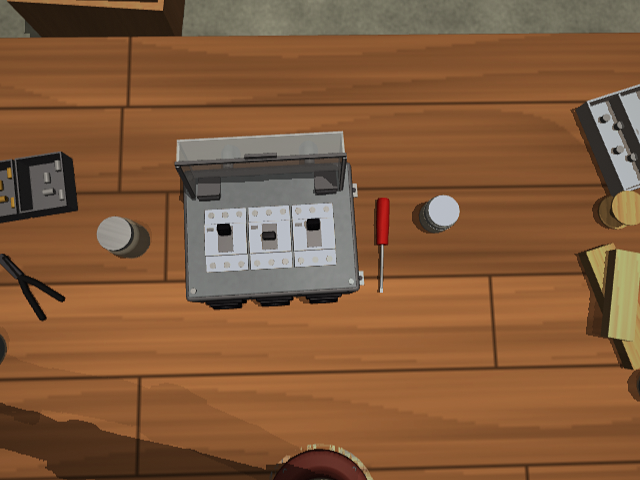

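The middle breaker is tripped: its toggle is at top px (269,236), with neighbours at (224,230) and (313,224). The jar is at (118,235), the tin at (440,213) and the screwdriver at (382,240). Next I'll measure the row.

```bash
cat > h.py <<'E'
import numpy as np,cv2
np.set_printoptions(precision=2,suppress=True)
def ray(c,u,v):
    K=c["mtx"];d=np.array([(u-K[0,2])/K[0,0],-(v-K[1,2])/K[1,1],-1.]);return np.array(c["origin"]),np.array(c["attitude"])@d
def onplane(c,u,v,z):
    o,d=ray(c,u,v);return o+d*(z-o[2])/d[2]
def proj(c,P):
    q=np.array(c["attitude"]).T@(np.array(P)-c["origin"]);K=c["mtx"];return K[0,0]*q[0]/-q[2]+K[0,2],K[1,1]*-q[1]/-q[2]+K[1,2]
def tri(a,pa,b,pb):
    o1,d1=ray(a,*pa);o2,d2=ray(b,*pb);s=np.linalg.lstsq(np.c_[d1,-d2],o2-o1,rcond=None)[0]
    return (o1+d1*s[0]+o2+d2*s[1])/2,np.linalg.norm(o1+d1*s[0]-o2-d2*s[1])
E
python3 - <<'E'
from h import *;import pickle
d=pickle.load(open("cams0.pkl","rb"))
for n,(x0,y0,x1,y1) in dict(top=(195,195,345,280),scene=(285,210,390,305)).items():
    c=d[n];im=c["image"];hsv=cv2.cvtColor(im,cv2.COLOR_RGB2HSV)
    m=((hsv[...,2]<60)).astype(np.uint8);w=((hsv[...,2]>190)&(hsv[...,1]<40)).astype(np.uint8)
    for nm,k in(("dark",m),("white",w)):
        k2=np.zeros_like(k);k2[y0:y1,x0:x1]=k[y0:y1,x0:x1]
        for q in cv2.findContours(k2,cv2.RETR_EXTERNAL,2)[0]:
            a=cv2.contourArea(q)
            if a>25: print(n,nm,a,cv2.boundingRect(q),np.array(cv2.minAreaRect(q)[0]),cv2.boxPoints(cv2.minAreaRect(q)).round(1).tolist())
a=cv2.resize(d["top"]["image"][125:310,170:370],None,fx=3,fy=3,interpolation=2);b=cv2.resize(d["scene"]["image"][180:370,235:415],None,fx=3,fy=3,interpolation=2)
cv2.imwrite("pics/ct.png",a[:,:,::-1]);cv2.imwrite("pics/cs.png",b[:,:,::-1])
E
```

```text
top dark 90.0 (262, 231, 14, 9) [268.5 235. ] [[262.0, 231.0], [275.0, 231.0], [275.0, 239.0], [262.0, 239.0]]
top dark 132.0 (217, 224, 15, 12) [224.  229.5] [[217.0, 224.0], [231.0, 224.0], [231.0, 235.0], [217.0, 235.0]]
top dark 120.5 (307, 219, 13, 12) [313.  224.5] [[307.0, 219.0], [319.0, 219.0], [319.0, 230.0], [307.0, 230.0]]
top dark 86.5 (197, 195, 24, 6) [208.62 197.63] [[196.89999389648438, 196.0], [220.0, 194.39999389648438], [220.3000030517578, 199.3000030517578], [197.3000030517578, 200.89999389648438]]
top white 530.5 (206, 255, 42, 16) [226.72 262.75] [[205.60000610351562, 257.0], [247.0, 254.5], [247.8000030517578, 268.5], [206.5, 271.0]]
top white 524.0 (251, 252, 41, 17) [270.98 260.15] [[250.1999969482422, 254.3000030517578], [290.8999938964844, 251.89999389648438], [291.79998779296875, 266.0], [251.0, 268.3999938964844]]
top white 519.5 (295, 250, 41, 16) [314.88 257.51] [[294.20001220703125, 251.6999969482422], [334.70001220703125, 249.3000030517578], [335.5, 263.29998779296875], [295.0, 265.70001220703125]]
top white 1734.5 (205, 209, 42, 46) [225.   231.43] 
[... 676 characters left out ...]
6875], [336.0, 297.0], [324.20001220703125, 302.6000061035156]]
scene white 254.0 (303, 253, 22, 23) [313.1 263.7] [[302.0, 255.0], [312.79998779296875, 249.60000610351562], [324.20001220703125, 272.3999938964844], [313.3999938964844, 277.79998779296875]]
scene white 211.0 (293, 232, 21, 21) [302.8 242.1] [[292.6000061035156, 234.1999969482422], [302.6000061035156, 229.1999969482422], [313.0, 250.0], [303.0, 255.0]]
scene white 174.0 (285, 230, 13, 32) [291.  245.5] [[285.0, 261.0], [285.0, 230.0], [297.0, 230.0], [297.0, 261.0]]
scene white 1507.0 (305, 225, 73, 70) [340.8 259.1] [[304.6000061035156, 229.1999969482422], [338.6000061035156, 212.1999969482422], [377.0, 289.0], [343.0, 306.0]]
```

View pics/ct.png

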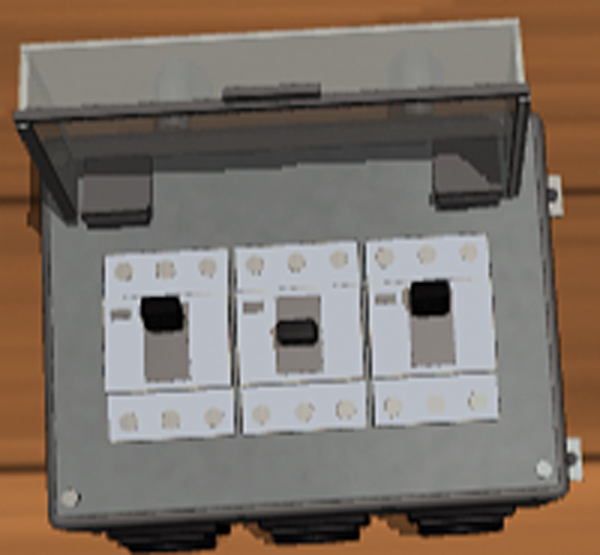

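View pics/cs.png

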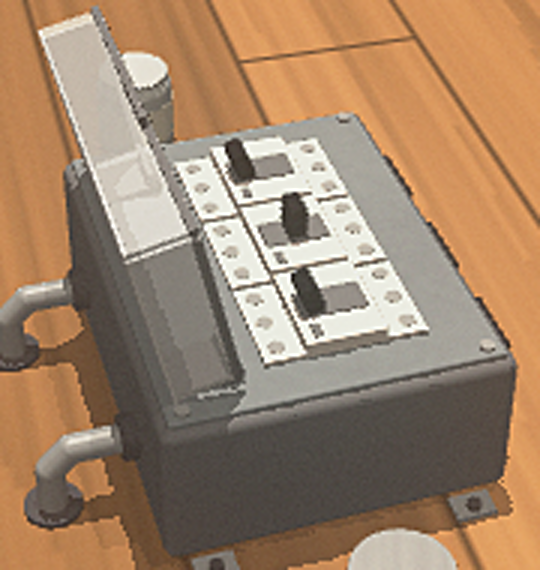

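The crops confirm it: cover open beyond the row, middle toggle upright, and a clear gap between the toggles and the cover.

Run:
```python
from h import *;import pickle
d=pickle.load(open("cams0.pkl","rb"));T=d["top"];S=d["scene"]
P=[onplane(T,u,v,124)[:2] for u,v in((206.3,271.5),(335.7,263.8),(203.8,209.2),(332.4,202.7))]
print(P); c=np.mean(P,0)
y=(P[0]-P[1]+P[2]-P[3]);y/=np.linalg.norm(y);print("centre",c,"len",[np.linalg.norm(P[0]-P[1]),np.linalg.norm(P[2]-P[3]),np.linalg.norm(P[0]-P[2]),np.linalg.norm(P[1]-P[3])],"yaw",np.arctan2(-y[0],y[1]))
print("front ends",[onplane(T,u,v,124)[:2] for u,v in((226.7,262.75),(271,260.15),(314.9,257.5))])
print("toggle end",onplane(T,269,235.3,158),onplane(S,333.3,246,158),tri(T,(269,235.3),S,(333.3,246)))
x=np.array([y[1],-y[0]])
for k in (T,S):
    for q in((0,0,158),(20,78,152),(20,-78,152)):print(proj(k,[*(c+x*q[0]+y*q[1]),q[2]]))
```

```text
[array([431.  , 193.14]), array([440.45, -34.75]), array([542.58, 198.77]), array([550.85, -31.57])]
centre [491.22  81.4 ] len [np.float64(228.08517895388997), np.float64(230.48796207694406), np.float64(111.71648982477255), np.float64(110.4505971039631)] yaw 0.038663011629017745
front ends [array([445.78, 157.51]), array([448.99,  79.53]), array([452.31,   1.86])]
toggle end [488.37  80.37 158.  ] [490.95  79.06 158.  ] (array([489.71,  79.86, 158.06]), np.float64(2.861779506769408))
(np.float64(268.3850545603815), np.float64(233.6630192142588))
(np.float64(222.89307340198255), np.float64(225.2239610671681))
(np.float64(313.10474608531325), np.float64(220.33565689177271))
(np.float64(333.48215270054936), np.float64(246.67246261328572))
(np.float64(336.0599936632788), np.float64(273.84566894121576))
(np.float64(313.6202455621742), np.float64(230.01690926108162))
```

Emit:
servo_tool:
  deltas:
    - [0,0,0,0,0,-0.16]
    - [0,0,0,0,0,-0.16]
    - [-0.0285,-0.0505,0,0,0,0]
    - [-0.0285,-0.0505,0,0,0,0]
    - [-0.0285,-0.0505,0,0,0,0]
    - [-0.0285,-0.0505,0,0,0,0]
    - [-0.0285,-0.0505,0,0,0,0]
    - [-0.0285,-0.0505,0,0,0,0]
    - [-0.0285,-0.0505,0,0,0,0]
    - [-0.0285,-0.0505,0,0,0,0]
  claw: 0

```text
t: 1.4
ee_pos: [424.5, 228.1, 218.7]
tcp_rot: [[-0.999, -0.039, 0.0], [-0.039, 0.999, 0.0], [-0.0, 0.0, -1.0]]
contact_force: [0.5, 0.0, 0.3]
finger_gap: 1.3
grasp_force: 0.0
```

Emit:
servo_tool:
  deltas:
    - [-0.0285,-0.0505,0,0,0,0]
    - [-0.0285,-0.0505,0,0,0,0]
    - [-0.0285,-0.0505,0,0,0,0]
    - [0,0,0,0,0,0]
    - [0,0,0,0,0,0]
    - [0,0,0,0,0,0]

```text
t: 2.15
ee_pos: [514.3, 83.6, 218.6]
tcp_rot: [[-0.999, -0.042, -0.001], [-0.042, 0.999, 0.001], [0.001, 0.001, -1.0]]
contact_force: [-0.2, 0.0, -0.6]
finger_gap: 0.2
grasp_force: 0.0
```

Run:
```python
from h import *;from station import vision,manip
o=[]
for n,(x0,y0) in dict(wrist=(0,0)).items():
    c=vision.read_camera(n);cv2.imwrite("pics/w1.png",c["image"][:,:,::-1])
s=manip.sense();print(s["t"],s["ee_pos"],s["tcp_rot"],s["contact_force"])
for q in ([490,80.5,158],[s["ee_pos"][0],s["ee_pos"][1],s["ee_pos"][2]]):print(proj(c,q))
```

```text
2.2 [514.42  83.58 218.64] [[-1.   -0.04 -0.  ]
 [-0.04  1.    0.  ]
 [ 0.    0.   -1.  ]] [0.48 0.14 1.11]
(np.float64(321.032851427335), np.float64(214.44934145115514))
(np.float64(325.0625233136152), np.float64(303.23866895201775))
```

View pics/w1.png

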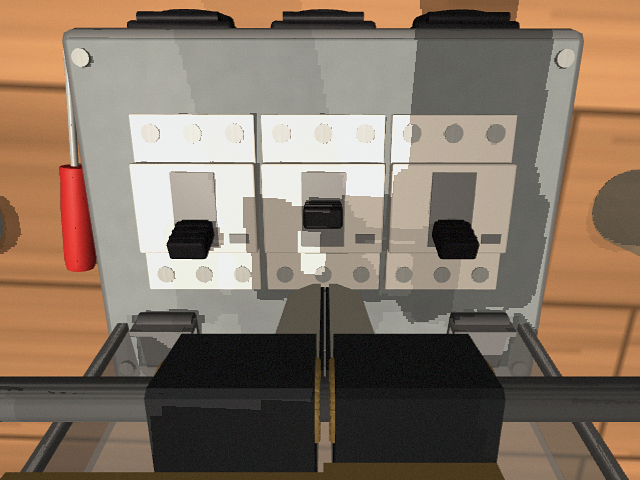

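The wrist view shows the tripped toggle at (322,214), where the estimate predicted (321,214). The fingertips are over the gap between toggle and cover. I'll go down behind the toggle.

Emit:
servo_tool:
  deltas:
    - [0,-0.002,0.03,0,0,0]
    - [0,0,0.03,0,0,0]
    - [0,0,0.0185,0,0,0]
    - [0,0,0,0,0,0]
    - [0,0,0,0,0,0]

```text
t: 2.82
ee_pos: [515.7, 80.5, 140.9]
tcp_rot: [[-0.999, -0.04, 0.001], [-0.04, 0.999, 0.0], [-0.001, 0.0, -1.0]]
contact_force: [0.6, -0.5, 1.0]
finger_gap: 0.5
grasp_force: 0.0
```

Emit:
servo_tool:
  deltas:
    - [0.002,0,0,0,0,0]
    - [0.002,0,0,0,0,0]
    - [0.002,0,0,0,0,0]
    - [0,0,0,0,0,0]

```text
t: 3.32
ee_pos: [509.1, 79.5, 140.3]
tcp_rot: [[-0.999, -0.039, 0.0], [-0.039, 0.999, -0.0], [-0.0, -0.0, -1.0]]
contact_force: [-0.3, -0.5, -0.6]
finger_gap: 0.6
grasp_force: 0.0
```

Emit:
servo_tool:
  deltas:
    - [0.0015,0,0,0,0,0]
    - [0.0015,0,0,0,0,0]
    - [0.0015,0,0,0,0,0]
    - [0.0015,0,0,0,0,0]
    - [0,0,0,0,0,0]

```text
t: 3.95
ee_pos: [506.1, 79.4, 140.5]
tcp_rot: [[-0.999, -0.039, 0.006], [-0.039, 0.999, 0.001], [-0.006, 0.0, -1.0]]
contact_force: [6.1, 0.2, -3.7]
finger_gap: 0.6
grasp_force: 2.7
```

Emit:
servo_tool:
  deltas:
    - [0.001,0,0,0,0,0]
    - [0.001,0,0,0,0,0]
    - [0.001,0,0,0,0,0]
    - [0,0,0,0,0,0]

```text
t: 4.45
ee_pos: [503.5, 79.3, 140.7]
tcp_rot: [[-0.999, -0.039, 0.007], [-0.039, 0.999, 0.001], [-0.007, 0.0, -1.0]]
contact_force: [6.0, 0.4, -4.3]
finger_gap: 0.5
grasp_force: 2.7
```

Emit:
servo_tool:
  deltas:
    - [0.001,0,0,0,0,0]
    - [0.001,0,0,0,0,0]
    - [0,0,0,0,0,0]

```text
t: 4.82
ee_pos: [501.6, 79.2, 140.8]
tcp_rot: [[-0.999, -0.039, 0.007], [-0.039, 0.999, 0.001], [-0.007, 0.0, -1.0]]
contact_force: [5.9, 0.6, -2.8]
finger_gap: 0.4
grasp_force: 2.6
```

Contact, with the steady 6 N phase. Continuing in small steps.

Emit:
servo_tool:
  deltas:
    - [0.001,0,0,0,0,0]
    - [0.001,0,0,0,0,0]
    - [0.001,0,0,0,0,0]

```text
t: 5.2
ee_pos: [498.9, 79.1, 140.9]
tcp_rot: [[-0.999, -0.039, 0.008], [-0.039, 0.999, 0.001], [-0.008, 0.001, -1.0]]
contact_force: [6.4, -0.1, -3.7]
finger_gap: 0.3
grasp_force: 2.7
```

Emit:
servo_tool:
  deltas:
    - [0.001,0,0,0,0,0]
    - [0.001,0,0,0,0,0]
    - [0.001,0,0,0,0,0]

```text
t: 5.58
ee_pos: [497.4, 79.2, 141.3]
tcp_rot: [[-0.999, -0.039, 0.011], [-0.039, 0.999, 0.001], [-0.011, 0.001, -1.0]]
contact_force: [8.4, 0.0, -3.6]
finger_gap: 0.3
grasp_force: 3.6
```

Emit:
servo_tool:
  deltas:
    - [0.001,0,0,0,0,0]
    - [0.001,0,0,0,0,0]
    - [0.001,0,0,0,0,0]

```text
t: 5.95
ee_pos: [496.9, 79.2, 141.8]
tcp_rot: [[-0.999, -0.039, 0.017], [-0.039, 0.999, 0.002], [-0.017, 0.001, -1.0]]
contact_force: [12.5, 0.3, -5.2]
finger_gap: 0.4
grasp_force: 4.9
```

Emit:
servo_tool:
  deltas:
    - [0.001,0,0,0,0,0]
    - [0,0,0,0,0,0]

```text
t: 6.2
ee_pos: [496.8, 79.3, 142.0]
tcp_rot: [[-0.999, -0.039, 0.019], [-0.039, 0.999, 0.002], [-0.019, 0.002, -1.0]]
contact_force: [12.5, 0.0, -4.7]
finger_gap: 0.8
grasp_force: 5.1
```

The stop is felt: 12.5 N and no further travel. I'll back off, lift, and come down on the robot side.

Emit:
servo_tool:
  deltas:
    - [-0.01,0,0,0,0,0]
    - [-0.012,0,0,0,0,0]
    - [0,0,-0.03,0,0,0]
    - [0,0,-0.03,0,0,0]
    - [0.031,0,0,0,0,0]
    - [0.031,0,0,0,0,0]
    - [0,0,0,0,0,0]
    - [0,0,0,0,0,0]

```text
t: 7.2
ee_pos: [448.8, 77.2, 200.2]
tcp_rot: [[-0.999, -0.039, 0.0], [-0.039, 0.999, -0.0], [-0.0, -0.0, -1.0]]
contact_force: [1.0, 0.7, 0.2]
finger_gap: 0.9
grasp_force: 0.0
```

Run:
```python
from h import *;from station import vision,manip
s=manip.sense();print(s["t"],s["ee_pos"],s["contact_force"])
c=vision.read_camera("wrist");im=cv2.resize(c["image"],(560,420));t=vision.read_camera("scene")["image"][200:320,270:400]
t=cv2.resize(t,None,fx=3,fy=3);cv2.imwrite("pics/w2.png",t[:,:,::-1])
```

```text
7.2 [448.84  77.19 200.15] [0.98 0.66 0.17]
```

View pics/w2.png

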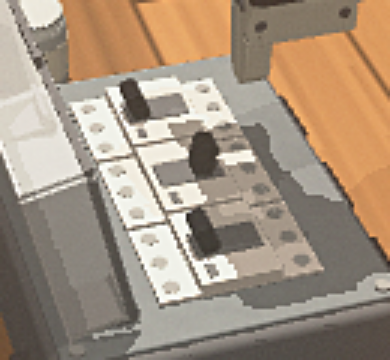

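The tripped toggle now leans towards the robot (crop 205,150) and stays there. The neighbours are unchanged. Next I'll throw it on.

Emit:
servo_tool:
  deltas:
    - [0,0.001,0.031,0,0,0]
    - [0,0,0.031,0,0,0]
    - [0,0,0,0,0,0]
    - [-0.004,0,0,0,0,0]
    - [-0.004,0,0,0,0,0]
    - [0,0,0,0,0,0]

```text
t: 8.05
ee_pos: [457.4, 78.6, 139.0]
tcp_rot: [[-0.999, -0.039, 0.002], [-0.039, 0.999, 0.0], [-0.002, 0.0, -1.0]]
contact_force: [-0.2, 0.5, 0.1]
finger_gap: 0.6
grasp_force: 0.0
```

Emit:
servo_tool:
  deltas:
    - [-0.002,0,0,0,0,0]
    - [-0.002,0,0,0,0,0]
    - [-0.002,0,0,0,0,0]
    - [-0.002,0,0,0,0,0]
    - [0,0,0,0,0,0]

```text
t: 8.68
ee_pos: [464.1, 78.7, 138.1]
tcp_rot: [[-0.999, -0.039, -0.0], [-0.039, 0.999, -0.0], [0.0, -0.0, -1.0]]
contact_force: [0.5, 0.2, 0.6]
finger_gap: 0.5
grasp_force: 0.1
```

Emit:
servo_tool:
  deltas:
    - [-0.002,0,0,0,0,0]
    - [-0.002,0,0,0,0,0]
    - [0,0,0,0,0,0]

```text
t: 9.05
ee_pos: [467.0, 78.8, 138.0]
tcp_rot: [[-0.999, -0.039, -0.003], [-0.039, 0.999, -0.0], [0.003, -0.0, -1.0]]
contact_force: [-4.7, -0.4, 4.2]
finger_gap: 0.4
grasp_force: 2.2
```

Emit:
servo_tool:
  deltas:
    - [-0.002,0,0,0,0,0]
    - [-0.002,0,0,0,0,0]
    - [-0.001,0,0,0,0,0]

```text
t: 9.43
ee_pos: [473.9, 79.1, 138.2]
tcp_rot: [[-0.999, -0.039, 0.001], [-0.039, 0.999, 0.0], [-0.001, -0.0, -1.0]]
contact_force: [-2.4, -0.1, 2.1]
finger_gap: 0.5
grasp_force: 1.5
```

Emit:
servo_tool:
  deltas:
    - [-0.002,0,0,0,0,0]
    - [-0.002,0,0,0,0,0]
    - [0,0,0,0,0,0]

```text
t: 9.8
ee_pos: [478.1, 79.3, 138.2]
tcp_rot: [[-0.999, -0.039, 0.002], [-0.039, 0.999, 0.0], [-0.002, 0.0, -1.0]]
contact_force: [-1.1, -0.1, 1.1]
finger_gap: 0.7
grasp_force: 0.8
```

Emit:
servo_tool:
  deltas:
    - [-0.002,0,0,0,0,0]
    - [-0.002,0,0,0,0,0]
    - [0,0,0,0,0,0]

```text
t: 10.18
ee_pos: [481.5, 79.4, 138.2]
tcp_rot: [[-0.999, -0.039, 0.0], [-0.039, 0.999, 0.0], [-0.0, 0.0, -1.0]]
contact_force: [-3.0, -0.8, 2.6]
finger_gap: 0.3
grasp_force: 1.5
```

Emit:
servo_tool:
  deltas:
    - [-0.0015,0,0,0,0,0]
    - [-0.0015,0,0,0,0,0]
    - [0,0,0,0,0,0]

```text
t: 10.55
ee_pos: [485.1, 79.6, 138.2]
tcp_rot: [[-0.999, -0.039, 0.002], [-0.039, 0.999, 0.0], [-0.002, 0.0, -1.0]]
contact_force: [-2.4, 0.1, 1.2]
finger_gap: 0.5
grasp_force: 0.9
```

Emit:
servo_tool:
  deltas:
    - [-0.0015,0,0,0,0,0]
    - [-0.0015,0,0,0,0,0]
    - [0,0,0,0,0,0]

```text
t: 10.92
ee_pos: [487.8, 79.7, 138.1]
tcp_rot: [[-0.999, -0.039, 0.001], [-0.039, 0.999, 0.0], [-0.001, 0.0, -1.0]]
contact_force: [-0.6, -0.4, 0.8]
finger_gap: 0.9
grasp_force: 0.6
```

Emit:
servo_tool:
  deltas:
    - [-0.0015,0,0,0,0,0]
    - [-0.0015,0,0,0,0,0]
    - [0,0,0,0,0,0]

```text
t: 11.3
ee_pos: [490.6, 79.8, 138.1]
tcp_rot: [[-0.999, -0.039, 0.001], [-0.039, 0.999, 0.0], [-0.001, 0.0, -1.0]]
contact_force: [-0.7, -0.4, -0.9]
finger_gap: 0.4
grasp_force: 0.3
```

Run:
```python
from h import *;from station import vision,manip
t=vision.read_camera("scene")["image"][200:320,270:400]
t=cv2.resize(t,None,fx=3,fy=3);cv2.imwrite("pics/w3.png",t[:,:,::-1])
```

```text
(no output)
```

View pics/w3.png

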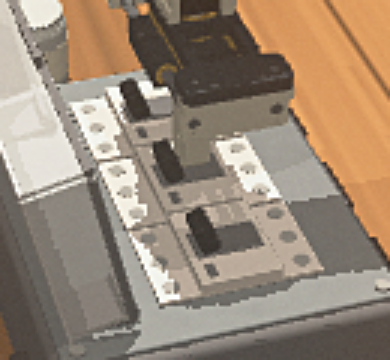

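The middle toggle now leans over to ON like its neighbours (crop 165,160). I'll withdraw and go over the top to behind the cover.

Emit:
servo_tool:
  deltas:
    - [0.014,0,0,0,0,0]
    - [0,0,-0.054,0,0,0]
    - [0,0,-0.054,0,0,0]
    - [0,0,-0.054,0,0,0]
    - [0,0,0,0,0,0]
    - [-0.06,0,0,0,0,0]
    - [-0.06,0,0,0,0,0]
    - [-0.06,0,0,0,0,0]
    - [0,0,0,0,0,0]
    - [0,0,0,0,0,0]

```text
t: 12.6
ee_pos: [654.8, 86.3, 298.5]
tcp_rot: [[-0.999, -0.039, -0.003], [-0.039, 0.999, -0.0], [0.003, -0.0, -1.0]]
contact_force: [-0.3, 0.2, 0.2]
finger_gap: 0.1
grasp_force: 0.0
```

Run:
```python
from h import *;from station import vision,manip
s=manip.sense();print(s["ee_pos"],s["contact_force"])
t=vision.read_camera("scene");
c=np.array([490,80.5]);x=np.array([.9993,.039]);
for q in((146,0,244),(105,0,253)):print(proj(t,[*(c+x*q[0]),q[2]]))
print(proj(t,s["ee_pos"]))
cv2.imwrite("pics/w4.png",cv2.resize(t["image"][100:350,200:420],None,fx=2.2,fy=2.2)[:,:,::-1])
```

```text
[654.82  86.33 298.51] [-0.28  0.16  0.24]
(np.float64(261.56220606623486), np.float64(223.5261289360139))
(np.float64(282.32265604953346), np.float64(216.0880919208012))
(np.float64(249.34158800713254), np.float64(200.4715859723068))
```

View pics/w4.png

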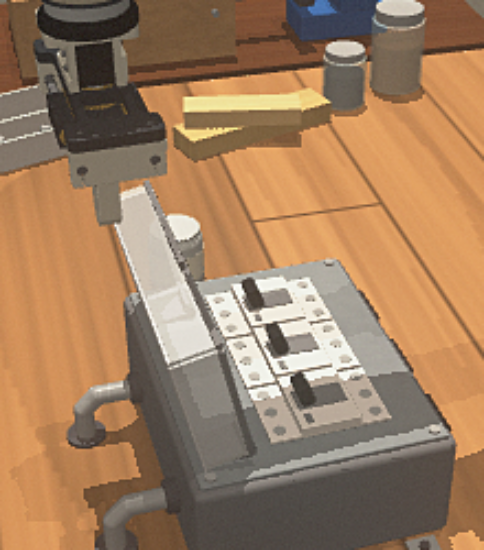

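All three toggles lean the same way, and the finger is beyond the cover. I'll lower behind it and pull towards the robot.

Emit:
servo_tool:
  deltas:
    - [-0.01,0,0,0,0,0]
    - [0,0,0.025,0,0,0]
    - [0,0,0.02,0,0,0]
    - [0,0,0.02,0,0,0]
    - [0,0,0.015,0,0,0]
    - [0,0,0,0,0,0]

```text
t: 13.4
ee_pos: [665.3, 86.6, 219.4]
tcp_rot: [[-0.999, -0.039, -0.002], [-0.039, 0.999, -0.0], [0.002, -0.0, -1.0]]
contact_force: [0.0, -0.0, -0.3]
finger_gap: 0.2
grasp_force: 0.0
```

Emit:
servo_tool:
  deltas:
    - [0.01,0,0,0,0,0]
    - [0.01,0,0,0,0,0]
    - [0.01,0,0,0,0,0]
    - [0.01,0,0,0,0,0]

```text
t: 13.9
ee_pos: [625.7, 85.1, 220.9]
tcp_rot: [[-0.999, -0.039, 0.001], [-0.039, 0.999, 0.0], [-0.001, 0.0, -1.0]]
contact_force: [0.7, -0.1, 1.2]
finger_gap: 0.0
grasp_force: 0.4
```

Emit:
servo_tool:
  deltas:
    - [0.01,0,0,0,0,0]
    - [0.01,0,0,0,0,0]
    - [0.01,0,0,0,0,0]
    - [0.01,0,0,0,0,0]

```text
t: 14.4
ee_pos: [585.2, 83.5, 220.0]
tcp_rot: [[-0.999, -0.039, -0.001], [-0.039, 0.999, -0.0], [0.001, -0.0, -1.0]]
contact_force: [0.3, 0.7, 0.3]
finger_gap: 0.4
grasp_force: 0.4
```

Emit:
servo_tool:
  deltas:
    - [0.01,0,0,0,0,0]
    - [0.01,0,0,0,0,0]
    - [0.01,0,0,0,0,0]
    - [0,0,0,0,0,0]
    - [0,0,0,0,0,0]
    - [0,0,0,0,0,0]
    - [0,0,0,0,0,0]
    - [0,0,0,0,0,0]
    - [0,0,0,0,0,0]
    - [0,0,0,0,0,0]

```text
t: 15.65
ee_pos: [556.2, 82.4, 220.1]
tcp_rot: [[-0.999, -0.039, -0.0], [-0.039, 0.999, -0.0], [0.0, -0.0, -1.0]]
contact_force: [0.6, 0.3, -0.8]
finger_gap: 0.4
grasp_force: 0.0
```

Emit:
servo_tool:
  deltas:
    - [0,0,-0.03,0,0,0]
    - [0,0,-0.03,0,0,0]
    - [0,0,0,0,0,0]
    - [0,0,0,0,0,0]
    - [0,0,0,0,0,0]
    - [0,0,0,0,0,0]

```text
t: 16.4
ee_pos: [555.7, 82.3, 279.2]
tcp_rot: [[-0.999, -0.039, -0.002], [-0.039, 0.999, -0.0], [0.002, -0.0, -1.0]]
contact_force: [0.3, -0.2, 0.5]
finger_gap: 0.7
grasp_force: 0.0
```

Run:
```python
from h import *;from station import vision,manip
s=manip.sense();print(s["t"],s["ee_pos"],s["contact_force"])
t=vision.read_camera("scene")
cv2.imwrite("pics/w5.png",cv2.resize(t["image"][150:390,200:430],None,fx=2.4,fy=2.4)[:,:,::-1])
```

```text
16.4 [555.71  82.32 279.18] [ 0.32 -0.23  0.47]
```

View pics/w5.png

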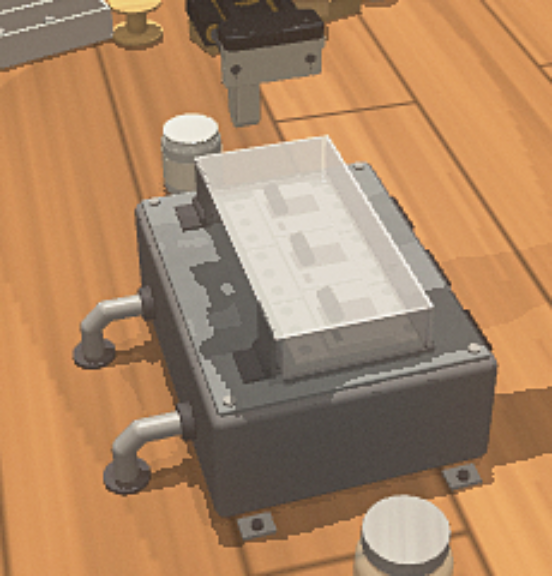

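The cover lies flat over the row, all three toggles look alike beneath it, and the bystanders haven't moved. One numeric check, then I'll hand in.

Run:
```python
from h import *;from station import vision,workorder
t=vision.read_camera("scene");c=np.array([490,80.5]);x=np.array([.9993,.039]);y=np.array([-.039,.9993])
P=[np.array(proj(t,[*(c-52*x+k*y),168])) for k in(-132,132)]
print(P,"seen (337.5,207),(379,277)")
if max(np.linalg.norm(P[0]-[337.5,207]),np.linalg.norm(P[1]-[379,277]))<6: print(workorder.close_job())
```

```text
[array([337.74, 205.62]), array([382.03, 277.25])] seen (337.5,207),(379,277)
the job is handed in; nothing more can be done
None
```

The tripped middle breaker was pressed to its off stop (about 13 N at most), then thrown on; the cover is shut, the other two breakers still look on, nothing around the box appears to have moved, and the job was handed in at about 16.5 s.

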